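Seat the extractor's control board with its ejector levers

ROBOT

A 7-joint arm with a two-finger parallel gripper is mounted at the origin on the work surface. World frame = base frame: x ahead of the robot, y to its left, z up, the work surface at z = 0. Lengths are in m, angles in rad, forces in N, time in s.
With the tool pointing down it reaches from about 0.4 to 0.9 m from the base axis. Payload 5.6 kg.
Tool frame: the origin (TCP) lies midway between the tips of the shut fingers; the grasp point (between the pads) lies 19 mm behind it; z points along the fingers, y is the line along which they close (so a half turn about z gives the same grasp; the last joint's range is limited). The gripper opens to 92 mm and grips with 3 to 60 N. Pads are 20 mm wide; open, the fingers measure 128 mm over their backs; the gripper's body (75 mm by 189 mm) begins 69 mm behind the grasp point.
Start: joints at [-1.299, 0.468, -0.012, 1.603, 0.006, 1.071, -0.056], TCP at [0.201, 0.618, 0.215] pointing down, gripper open.
Joint ranges: [-2.53, 2.53], [-0.31, 2.02], [-1.57, 1.55], [0.28, 2.44], [-1.29, 4.43], [0.15, 1.84], [-2.92, 2.92]. Speed limits (rad/s): [2.57, 2.57, 3.14, 3.14, 3.14, 3.14, 3.14].

INTERFACE

Orientations are given as a 3x3 rotation matrix whose columns are the frame's x, y, z axes.
In Python, from station import env, effector, solver, viewer, workorder, search_frame, tip_of gives the robot as it stands. Calls block until the motion is done:
- env.reach(position, orientation): joint-space move of the TCP to a pose.
- env.movel(position, frame=None, rate=0.15): straight line of the TCP; frame=None keeps the orientation; rate is the mean speed in m/s.
- env.goto_joints(angles): joint-space move.
- effector.release() and effector.grasp(squeeze=None): open the fingers fully, or close them until they stop; squeeze is the grip in N (None keeps the last).
- env.pause(seconds).
- solver.inverse_kinematics(position, orientation): joint angles nearest the present ones, or None.
- env.sense(): the state.
- viewer.read_camera(name): name is "side" or "top"; returns (picture, depth): 420x560x3 uint8, red, green, blue; 420x560 float32, m along the optical axis (not along the pixel's ray), 0 where there is no reading.
- viewer.camera_info(name): a dict with "intrinsics" (3x3 intrinsics, pixels), "eye" and "rotation" of the camera in the world. Camera axes: x right, y up, looking along -z (the intrinsics and any distortion apply to the point x, -y, -z); pixel columns grow to the right and rows downward; lengths in m; the calibration is good to about 2 mm. A picture is of the moment at which its call begins. camera_info takes no time and is no camera call.
A pose or a line that the arm cannot do raises env.PlanningError and nothing moves.
- workorder.finish_job(): hands the job in; it is judged then, once.
Trained networks look in the newest picture that a camera, given by its name, has taken for a name from the list of things; names that differ only in an ending like _2 or _b are one class to them, and where a whole thing is asked for, a point or a joint stands for the part that bears it (a point fixed in the world has none). Each returns a list of dicts, best first, with "score" (0 to 1); they miss things now and then, are a little off and sometimes report something else, mostly with a low value. They report only what shows in the picture. A call takes as long as a camera call.
- search_frame(camera, name): "at" ([x, y, z] in m, in world coordinates, good to about 4 mm: the middle of the surface that is visible of it).
- tip_of(camera, name): "at" ([x, y, z] in m, in world coordinates, good to about 4 mm: a listed point, or the origin of a listed thing).
The state is a dict: "t": time; "joint_positions": joint angles; "joint_velocities": joint speeds; "tau": joint torques, N m; "ee_pos": TCP position; "tcp_rot": TCP orientation; "wrist_force": force on the tool from outside, world axes, zero at the start; "moment": the same for the moment, N m; "gripper_width": finger opening in m; "grasp_force": force on a finger pad.
Only numpy, scipy, OpenCV 4.12 (cv2) and the standard library are available. Lean on these libraries where they do the work, as an engineer would, in place of code of your own. Each camera call takes 0.05 s, during which the arm holds its last target. There are 200 camera calls.

TASK

Take the circuit board from the wooden stand, stand it in the open card slot of the dust extractor's controller (either way round), and swing both of the slot's ejector levers inward until the board is fully home on its rests at both ends and both levers are closed over it. The contacts push back, so work by feel: do not ram or over-press the board, and leave the other things on the bench where they are.

Things in the scene. Friction and masses are not known exactly. Their poses are not given: they have to be found in the camera images.
- board: Loose circuit board, 400 g, same either way round. Origin: middle of its bottom edge; x thickness, y length, z up. Green plate 4 mm thick, 124 mm long (114 in its upper part), 78 mm tall; aluminium rail at each end (150 mm overall), 10 mm thick, its cap (set 56 to 63 mm up, each end different) the shoulder a lever's nose presses; top middle: grip tab 12 mm thick (x), 32 mm long (y), z 78 to 112.
- board_tab (a point): Centre of the board's grip tab, 97 mm above the board's bottom edge. Grip it here across its 12 mm thickness (board x).
- foot_a (a point): Underside of the board's rail at its +y end, 68 mm from the board's middle.
- foot_b (a point): Underside of the board's rail at its -y end, 68 mm from the board's middle.
- stand: Fixed wooden block, 80 mm (x) by 180 mm (y), 40 mm tall, with a slot 16 mm wide along its y whose floor is 12 mm above the table; the board starts standing in it, its y along the stand's y. Origin: centre of the underside.
- cage: Controller's open grey chassis, fixed, 134 mm (x) by 250 mm (y), walls 45 mm tall. Origin: centre of the underside; y along the card slot, z up. Two black U guides at y = 59 to 81 mm either side take the board's end rails: 13 mm wide, 155 mm between end walls, tops 60 mm above the table, flared mouths to 71 mm (about 5 mm lead-in). The flares and levers are its only parts near the board's path.
- slot (a point): Middle of the card slot, 20 mm above the table: the height of the seated board's bottom edge, where a steel rest in the foot of each guide stops the rails. Two spring contact blocks between the guides hold a board that is just set in 7 mm higher, at 27 mm; each pushes up with 6 N there and about 10 N when the board is home.
- pivot_left (a point): Hinge axis of the left (cage +y) lever, 97 mm from the slot's middle, 76 mm above the table; the axis runs along the cage's x.
- pivot_right (a point): Hinge axis of the right (cage -y) lever, 97 mm from the slot's middle, 76 mm above the table.
- tip_left (a point): Centre of the left lever's round thumb bar, 90 mm from its hinge: 14 mm thick, 28 mm long (along cage x). Push it here.
- tip_right (a point): Centre of the right lever's round thumb bar, 90 mm from its hinge, 14 mm thick, 28 mm long.
- lever_left (a joint): Left ejector lever, rad: 0 = upright, positive = leaning outward from the slot, at most 1.05. As it swings inward its steel nose (30 mm from the hinge) comes down on the board's shoulder: at 0.05 to 0.4 on a board just set in, between -0.25 and 0.14 on a seated one, as that end's cap is tall; that board is its only stop, found by feel. Closing one side first tilts the board a little: harmless.
- lever_right (a joint): Right ejector lever, mirror image. Both hinges are stiff (0.5 N m) and stay where left. Inward push at the thumb bar: 6 to 9 N free, 9 to 14 N against contacts and guide friction, in jerks. Home is where a fresh push of 13 to 16 N moves it no farther (the bar still yields a few mm elastically); the nose multiplies the push threefold and over-pressing (over 20 N) bends the board.
- dropper_a: Bystander, leave alone: small white dropper bottle, 32 mm across, 85 mm tall
- dropper_b: Bystander, leave alone: small white dropper bottle, 32 mm across, 85 mm tall
- pigment_jar: Bystander, leave alone: red plastic jar, 70 mm across, 90 mm tall
- green_bowl: Bystander, leave alone: green plastic bowl, 140 mm across, 60 mm tall
- spatula: Bystander, leave alone: flat spatula lying on the table
- screwdriver: Bystander, leave alone: screwdriver lying on the table
- plaster_mould: Bystander, leave alone: small plaster bowl, 100 mm across, 55 mm tall

How it is judged:
On the way:
1. the board stands in the card slot's guides (horizontal distance between board and slot below 0.006 m and angle between the y axis of board and the y axis of cage, either way round below 0.08 rad and z of board in the frame of cage below 0.031 m), for 0.2 s.
At the end, for the whole second after the job is handed in: The board stands in the card slot, both rail feet within 1.5 mm of their rests (below 21.5 mm above the table), within 5 mm of the slot's middle and upright; both levers closed (between 0.23 rad outward and 0.4 rad inward of upright); everything at rest (z of each of foot_a, foot_b in the frame of cage below 0.0215 m and horizontal distance between board and slot below 0.005 m and angle between the y axis of board and the y axis of cage, either way round below 0.06 rad and value of joint lever_left between -0.4 and 0.23 rad and value of joint lever_right between -0.4 and 0.23 rad and linear speed of board below 0.01 m/s and angle between board's own z axis and vertical below 0.06 rad); the robot touches nothing.
It fails at once if the left lever pressed on the board with more than 70 N (contact force between board and lever_left above 70 N).
It fails at once if the right lever pressed on the board with more than 70 N (contact force between board and lever_right above 70 N).
It fails at once if the board rammed or pressed against the chassis with more than 170 N in all (rests, contacts and noses together) (contact force between board and cage above 170 N).
It fails at once if a bystander pushed away by more than 30 mm (distance of any of dropper_a, dropper_b, pigment_jar, green_bowl, spatula, screwdriver, plaster_mould from where it was at the start of the episode above 0.03 m).
It also fails if it takes over 72 s, if anything falls off the work surface, if the arm or the gripper's body presses on something with over 40 N, if the wrist force passes 120 N, or if a joint passes its speed limit or range.

## Working session

There is one attempt and no reset: what is moved stays moved. The work goes in short steps, each a Python script; the robot and the scene stay as the last script left them, time stands still between calls to the robot, and variables do not carry over. Pictures are saved under pics/ and viewed, at most 10 in all, crops included, and the job is handed in when it is done.

```bash
mkdir -p pics; ls
cat > h.py <<'E'
import numpy as np, cv2
from station import env, effector, solver, viewer, workorder, search_frame, tip_of
def snap(c,fn=None):
    p,d=viewer.read_camera(c)
    if fn: cv2.imwrite('pics/'+fn,p[:,:,::-1])
    return p,d
def cloud(c,d):
    i=viewer.camera_info(c);K=np.array(i['intrinsics']);R=np.array(i['rotation']);e=np.array(i['eye'])
    v,u=np.mgrid[:d.shape[0],:d.shape[1]]
    P=np.stack([(u-K[0,2])/K[0,0]*d,-(v-K[1,2])/K[1,1]*d,-d],-1)
    return P@R.T+e
def proj(c,X):
    i=viewer.camera_info(c);K=np.array(i['intrinsics']);R=np.array(i['rotation']);e=np.array(i['eye'])
    q=(np.array(X)-e)@R; return K[0,0]*q[0]/-q[2]+K[0,2],K[1,1]*-q[1]/-q[2]+K[1,2]
E
cat > a.py <<'E'
from h import *
np.set_printoptions(precision=4,suppress=True)
print(viewer.camera_info('top'),viewer.camera_info('side'))
for c in('side','top'):
    p,d=snap(c,c+'1.png'); np.savez(c+'1.npz',p=p,d=d)
    for n in('board','board_tab','foot_a','stand','cage','slot','pivot_left','pivot_right','tip_left','tip_right'):
        for f in (tip_of,):
            r=f(c,n); print(c,n,[(np.round(x['at'],4),round(x['score'],2)) for x in r[:3]])
print(env.sense())
E
python3 a.py
```

```text
pics
{'intrinsics': array([[523.2849,   0.    , 283.294 ],
       [  0.    , 523.2849, 208.8842],
       [  0.    ,   0.    ,   1.    ]]), 'eye': array([ 0.4062, -0.0967,  1.13  ]), 'rotation': array([[ 0.0095,  0.9845, -0.1753],
       [-0.9998,  0.006 , -0.0201],
       [-0.0187,  0.1754,  0.9843]])} {'intrinsics': array([[442.6214,   0.    , 278.728 ],
       [  0.    , 442.6214, 208.9422],
       [  0.    ,   0.    ,   1.    ]]), 'eye': array([ 0.4235, -0.8457,  0.79  ]), 'rotation': array([[ 0.9816,  0.116 , -0.1519],
       [-0.1908,  0.6362, -0.7475],
       [ 0.0099,  0.7628,  0.6466]])}
side board [(array([ 0.5046, -0.2963,  0.0069]), 0.85)]
side board_tab [(array([ 0.5047, -0.2987,  0.1071]), 0.63), (array([ 0.54  , -0.0616,  0.0731]), 0.44), (array([0.5521, 0.1256, 0.0769]), 0.4)]
side foot_a [(array([ 0.4327, -0.2981,  0.0111]), 0.84), (array([ 0.5666, -0.2992,  0.0088]), 0.57)]
side stand [(array([ 0.5052, -0.293 ,  0.0011]), 0.9)]
side cage [(array([0.5448, 0.0288, 0.0023]), 0.68), (array([ 0.6976, -0.3954, -0.0007]), 0.22)]
side slot [(array([0.5411, 0.0315, 0.0233]), 
[... 923 characters left out ...]
array([0.559 , 0.2013, 0.1354]), 0.67)]
top tip_right [(array([ 0.5335, -0.1415,  0.1211]), 0.8)]
{'t': 1.1, 'joint_positions': array([-1.299 ,  0.4675, -0.0116,  1.6027,  0.006 ,  1.0714, -0.0563]), 'joint_velocities': array([ 0.0009, -0.0009,  0.0002, -0.0015,  0.0028, -0.0016, -0.0004]), 'tau': array([ -0.0003, -52.0419,  -0.0127, -24.4053,  -0.0567,   0.0113,
         0.    ]), 'ee_pos': array([0.2013, 0.6181, 0.2146]), 'tcp_rot': array([[-0.9508,  0.3097,  0.    ],
       [ 0.3097,  0.9508,  0.    ],
       [-0.    ,  0.0001, -1.    ]]), 'wrist_force': array([0.2619, 0.6918, 0.1586]), 'moment': array([-0.0011,  0.0589,  0.0079]), 'grasp_force': 0.0, 'gripper_width': 0.09176790311414379}
```

View pics/top1.png

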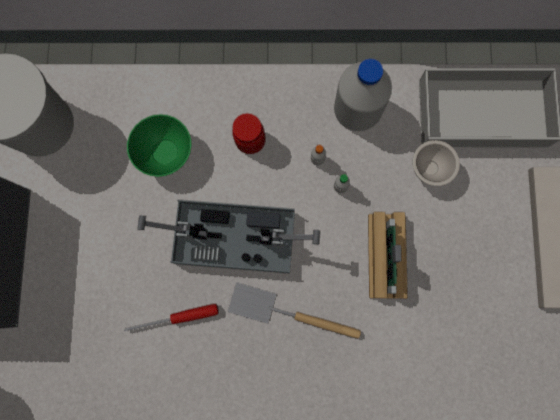

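View pics/side1.png

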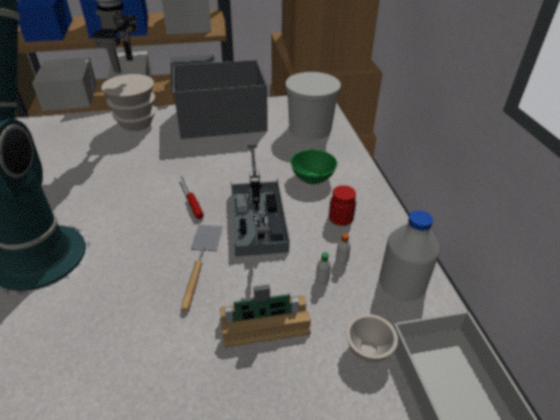

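The top view shows the stand at about (388,255), lying along world x, and the cage at about (235,237), lying along y. Both levers lean outward, with thumb bars near (142,222) and (316,237). The network points agree with this. I'll refine the positions from the depth data.

```bash
cat > b.py <<'E'
from h import *
np.set_printoptions(precision=4,suppress=True)
def rect(P,n):
    if len(P)<10: print(n,len(P));return
    r=cv2.minAreaRect((P[:,:2]*1000).astype(np.float32)); ax=cv2.boxPoints(r); e=ax[1]-ax[0]; f=ax[2]-ax[1]; l=e if np.hypot(*e)>np.hypot(*f) else f
    l=l*np.sign(l[np.argmax(abs(l))]); print(n,len(P),'c',np.array(r[0]),'size',np.array(r[1]),'dir',np.degrees(np.arctan2(l[1],l[0])),'z',np.percentile(P[:,2],[5,50,95]),'med',np.median(P,0))
for c in('top','side'):
    d=np.load(c+'1.npz')['d']; P=cloud(c,d); ok=d>0
    def sel(x0,x1,y0,y1,z0,z1): 
        return P[ok&(P[...,0]>x0)&(P[...,0]<x1)&(P[...,1]>y0)&(P[...,1]<y1)&(P[...,2]>z0)&(P[...,2]<z1)]
    t=sel(.25,.35,-.2,.3,-.02,.02); print(c,'table z',np.median(t[:,2]),t[:,2].std())
    rect(sel(.44,.57,-.35,-.25,.098,.13),'tab')
    rect(sel(.40,.60,-.35,-.25,.115,.13),'tabtop')
    rect(sel(.40,.60,-.32,-.27,.065,.095),'boardtop')
    rect(sel(.40,.60,-.35,-.24,.034,.046),'stand')
    rect(sel(.45,.64,-.12,.18,.038,.049),'cagewall')
    rect(sel(.45,.64,.03+.045,.03+.085,.055,.074),'guideL')
    rect(sel(.45,.64,.03-.085,.03-.045,.055,.074),'guideR')
    rect(sel(.5,.6,.17,.25,.11,.16),'barL')
    rect(sel(.5,.6,-.19,-.12,.10,.16),'barR')
p=np.load('top1.npz')['p']; cv2.imwrite('pics/topc.png',cv2.resize(p[190:280,130:330],None,fx=4,fy=4,interpolation=cv2.INTER_CUBIC)[:,:,::-1])
E
python3 b.py
```

```text
top table z 0.0006576079812583568 0.0022633949954983263
tab 145 c [ 502.271  -296.1589] size [32.457  12.3043] dir 2.93268 z [0.1039 0.1232 0.1263] med [ 0.5008 -0.2948  0.1232]
tabtop 117 c [ 502.2738 -296.2133] size [32.457  12.1953] dir 2.93268 z [0.1167 0.1238 0.1268] med [ 0.5015 -0.2958  0.1238]
boardtop 322 c [ 502.7597 -296.1354] size [ 10.942  149.7132] dir -0.09191526 z [0.0668 0.0775 0.0928] med [ 0.4836 -0.295   0.0775]
stand 1937 c [ 507.6866 -296.8537] size [ 66.928  179.5267] dir -0.4318216 z [0.0368 0.0403 0.0438] med [ 0.5025 -0.2863  0.0403]
cagewall 774 c [544.5025  31.3056] size [249.8608 134.9752] dir 85.839935 z [0.0383 0.0424 0.0476] med [ 0.5782 -0.011   0.0424]
guideL 132 c [549.6419 102.8591] size [25.9016 30.8851] dir -5.503513 z [0.0581 0.0672 0.0727] med [0.5544 0.1036 0.0672]
guideR 114 c [539.4263 -41.2626] size [26.7249 31.1341] dir -1.1027524 z [0.0595 0.0675 0.0734] med [ 0.5407 -0.0411  0.0675]
barL 182 c [555.4489 187.7439] size [34.9585 27.9275] dir 86.29194 z [0.1152 0.1342 0.1403] med [0.5551 0.1929 0.1342]
barR 150 c [ 531.9764 -133.5121] size 
[... 572 characters left out ...]
72 180.1479] dir -0.47195345 z [0.0357 0.0398 0.043 ] med [ 0.5057 -0.3144  0.0398]
cagewall 348 c [544.3466  28.7881] size [250.4893 134.2225] dir 85.76668 z [0.0383 0.043  0.0471] med [ 0.5778 -0.0126  0.043 ]
guideL 74 c [549.2885 102.1001] size [29.0577 25.32  ] dir 0.14134967 z [0.0558 0.065  0.0718] med [0.5513 0.1073 0.065 ]
guideR 25 c [538.0805 -39.9577] size [27.043  29.5791] dir -9.597542 z [0.0594 0.0682 0.0733] med [ 0.5339 -0.0355  0.0682]
barL 81 c [554.8166 187.8634] size [33.612  24.9857] dir 81.35653 z [0.1154 0.1306 0.1386] med [0.5555 0.192  0.1306]
barR 80 c [ 531.6132 -141.7242] size [12.9609 27.0948] dir -1.3588861 z [0.1229 0.13   0.1339] med [ 0.532  -0.1443  0.13  ]
```

View pics/topc.png

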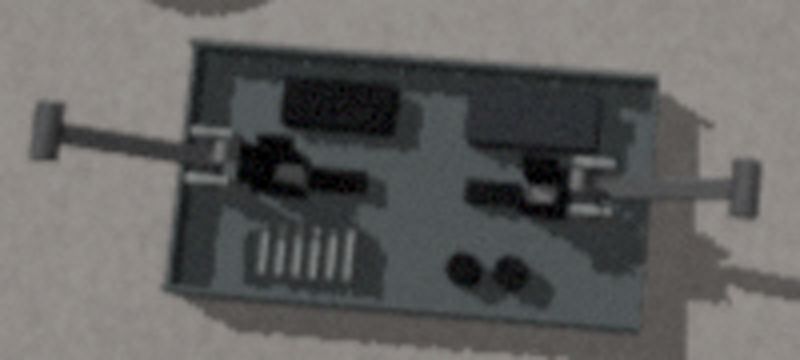

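Both views agree: board at (0.5024, −0.2968) lying along x, and slot at (0.5444, 0.0305) with its axis at 85.8°. The tab top at 0.124 m matches the stand's 12 mm floor plus 112 mm. Next is the grasp.

```bash
cat >> h.py <<'E'
np.set_printoptions(precision=4,suppress=True)
def Rz(a,): c,s=np.cos(a),np.sin(a); return np.array([[c,-s,0],[s,c,0],[0,0,1.]])
R0=np.array([[-1,0,0],[0,1,0],[0,0,-1.]])   # tool y = world y
SL=np.array([.5444,.0305]); TH=np.radians(85.8); CY=np.array([np.cos(TH),np.sin(TH)]); CX=np.array([CY[1],-CY[0]])
def st(m=''):
    s=env.sense(); print(m,'t%.2f'%s['t'],s['ee_pos'],'F',s['wrist_force'],'M',s['moment'],'w%.4f g%.1f'%(s['gripper_width'],s['grasp_force'])); return s
E
cat > c.py <<'E'
from h import *
B=np.array([.5024,-.2968]); yb=np.radians(-.25)
cands=[Rz(yb)@R0, Rz(yb+np.pi)@R0]
def best():
    out=[]
    for i,Rg in enumerate(cands):
        for turn in (np.radians(86.05),np.radians(86.05)-np.pi):
            Rp=Rz(turn)@Rg
            q1=solver.inverse_kinematics([*B,.20],Rg); q2=solver.inverse_kinematics([*SL,.15],Rp)
            print(i,turn,q1,q2)
            if q1 is not None and q2 is not None: out.append((max(abs(q2[6]),abs(q1[6]))+ .3*abs(q1-q2).max(),i,turn))
    return min(out)
_,i,turn=best(); print(i,turn); Rg=cands[i]; np.savez('plan.npz',Rg=Rg,Rp=Rz(turn)@Rg)
env.reach([.25,.60,.30],Rz(0)@env.sense()['tcp_rot'])
env.reach([*B,.22],Rg); st()
env.movel([*B,.094],rate=.12); s0=st('down')
effector.grasp(35); st('grip')
env.movel([*B,.104],rate=.05); st('lift1')
env.movel([*B,.30],rate=.15); st('lift')
snap('side','side2.png')
E
python3 c.py
```

```text
0 1.5018558213411206 [-0.3202  0.5801  1.1119  1.8341 -0.5835  1.1017  2.5736] [ 0.7909  0.8309 -1.3234  1.8648  0.8793  1.1934  2.2281]
0 -1.6397368322486725 [-0.3202  0.5801  1.1119  1.8341 -0.5835  1.1017  2.5736] [-0.5822  0.4063  0.5816  1.949  -0.2884  0.8684  0.0772]
1 1.5018558213411206 [-0.0935  0.4371  0.7449  1.8224 -0.3444  1.0157 -0.7858] [-0.5822  0.4063  0.5816  1.949  -0.2884  0.8684  0.0772]
1 -1.6397368322486725 [-0.0935  0.4371  0.7449  1.8224 -0.3444  1.0157 -0.7858] [ 0.7909  0.8309 -1.3234  1.8648  0.8793  1.1934  2.2281]
1 1.5018558213411206
 t4.85 [ 0.503  -0.296   0.2199] F [-0.2444  0.5675 -0.2089] M [0.009  0.1357 0.025 ] w0.0919 g0.0
down t6.05 [ 0.5029 -0.2972  0.0947] F [-0.984   0.6816 -0.036 ] M [ 0.0003  0.1778 -0.0054] w0.0919 g0.0
grip t7.23 [ 0.5024 -0.2968  0.094 ] F [ 0.4954  0.0694 -0.1562] M [-0.0167  0.1623 -0.1517] w0.0121 g35.0
lift1 t7.58 [ 0.5024 -0.2967  0.1041] F [ 0.4112  0.2439 -5.9375] M [ 0.0469  0.1684 -0.0501] w0.0116 g35.0
lift t9.04 [ 0.5019 -0.2964  0.299 ] F [-0.8911 -1.0172 -5.6058] M [ 0.0723  0.1395 -0.0211] w0.0117 g35.0
```

```bash
cat > d.py <<'E'
from h import *
Rp=np.load('plan.npz')['Rp']
env.reach([*SL,.30],Rp); st()
env.movel([*SL,.175],Rp,rate=.12); env.pause(.3); st('hover')
for c in('top','side'):
    p,d=snap(c,c+'3.png'); np.savez(c+'3.npz',p=p,d=d)
    for n in('board','board_tab','foot_a','foot_b'):
        r=tip_of(c,n); print(c,n,[(np.round(x['at'],4),round(x['score'],2)) for x in r[:2]])
    P=cloud(c,d); q=(P[...,:2]-SL); a=q@CX; b=q@CY
    # rails: caps at bottom+.06 ~ .153
    m=(d>0)&(abs(a)<.012)&(abs(b)<.085)&(abs(b)>.045)&(P[...,2]>.10)&(P[...,2]<.18)
    for s in(1,-1):
        k=m&(b*s>0); print(c,s,k.sum(),'a',np.percentile(a[k],[2,50,98]),'b',np.percentile(b[k],[2,98]),'z',np.percentile(P[...,2][k],[2,98]))
p=np.load('side3.npz')['p']; cv2.imwrite('pics/s3.png',cv2.resize(p[100:280,180:340],None,fx=3.3,fy=3.3,interpolation=cv2.INTER_CUBIC)[:,:,::-1])
E
python3 d.py
```

```text
t10.34 [0.5445 0.0286 0.3   ] F [ 0.0127  0.3095 -5.7029] M [-0.1431  0.0586 -0.0297] w0.0120 g35.0
hover t11.83 [0.5446 0.0306 0.1754] F [ 0.7167 -0.3596 -5.1802] M [-0.0695  0.1056  0.0286] w0.0118 g35.0
top board [(array([0.5457, 0.034 , 0.0943]), 0.66)]
top board_tab [(array([0.5397, 0.0288, 0.1931]), 0.59)]
top foot_a [(array([ 0.539 , -0.0381,  0.0936]), 0.52), (array([0.5436, 0.0296, 0.1914]), 0.48)]
top foot_b [(array([ 0.539 , -0.0381,  0.0936]), 0.52), (array([0.5436, 0.0296, 0.1914]), 0.48)]Traceback (most recent call last):
  File "d.py", line 13, in <module>
    k=m&(b*s>0); print(c,s,k.sum(),'a',np.percentile(a[k],[2,50,98]),'b',np.percentile(b[k],[2,98]),'z',np.percentile(P[...,2][k],[2,98]))
                                       ~~~~~~~~~~~~~^^^^^^^^^^^^^^^^
    return _quantile_unchecked(
        a, q, axis, out, overwrite_input, method, keepdims, weights)
    return _ureduce(a,
                    func=_quantile_ureduce_func,
    ...<5 lines>...
                    overwrite_input=overwrite_input,
                    method=method)
    r = func(a, **kwargs)
    result = _quantile(arr,
                       quantiles=q,
    ...<2 lines>...
                       out=out,
                       weights=wgt)
    slices_having_nans = np.isnan(arr[-1, ...])
                                  ~~~^^^^^^^^^
IndexError: index -1 is out of bounds for axis 0 with size 0
```

```bash
cat > d2.py <<'E'
from h import *
for c in('top','side'):
    p,d=snap(c); cv2.imwrite('pics/%s3.png'%c,cv2.resize(p[110:300,150:350],None,fx=3,fy=3,interpolation=cv2.INTER_CUBIC)[:,:,::-1])
    P=cloud(c,d); q=(P[...,:2]-SL); a=q@CX; b=q@CY
    m=(d>0)&(abs(a)<.02)&(abs(b)<.085)&(abs(b)>.045)&(P[...,2]>.10)&(P[...,2]<.18)
    for s in(1,-1):
        k=m&(b*s>0)
        if k.sum()>5: print(c,s,k.sum(),'a',np.percentile(a[k],[2,50,98]),'b',np.percentile(b[k],[2,98]),'z',np.percentile(P[...,2][k],[2,98]))
E
python3 d2.py
```

```text
top -1 135 a [-0.0053 -0.0019  0.004 ] b [-0.0755 -0.0453] z [0.1007 0.1731]
side 1 6 a [-0.0048 -0.0047 -0.0045] b [0.0606 0.0639] z [0.1048 0.1212]
side -1 123 a [-0.0053 -0.0004  0.0047] b [-0.0774 -0.0465] z [0.1019 0.1707]
```

View pics/side3.png

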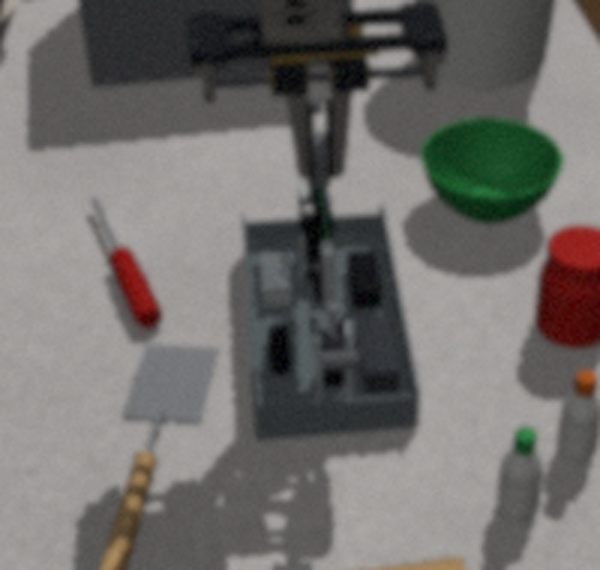

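The side view shows the board upright above the slot, with its near rail at about (335,340), over the guide. The depth data puts that rail within 0.5 mm of the slot line. I'll lower it in small guarded steps.

```bash
cat > e.py <<'E'
from h import *
F0=env.sense()['wrist_force']; z=.175
env.movel([*SL,.160],rate=.08); st()
z=.160
while z>.107:
    z-=.004; env.movel([*SL,z],rate=.06); s=env.sense(); dF=s['wrist_force']-F0
    print('%.3f'%z,s['ee_pos'],dF,s['moment'])
    if dF[2]>7 or np.hypot(*dF[:2])>12: print('stop');break
env.pause(.2); st()
E
python3 e.py
```

```text
t12.52 [0.5436 0.0304 0.159 ] F [ 0.1905  0.3484 -5.7929] M [-0.091   0.0695 -0.0077] w0.0115 g35.0
0.156 [0.5443 0.0305 0.1558] [ 1.2201 -0.0073  0.2166] [-0.0574  0.0435  0.0126]
0.152 [0.5442 0.0305 0.1518] [0.6114 0.482  0.2662] [-0.0122  0.0783  0.0476]
0.148 [0.5441 0.0305 0.1477] [ 0.3586  1.2173 -0.126 ] [-0.0505  0.0907  0.0134]
0.144 [0.5442 0.0305 0.1437] [0.1869 0.7702 1.1038] [-0.0929  0.113  -0.0041]
0.140 [0.5442 0.0305 0.1397] [-0.2815  0.8384  0.775 ] [-0.0335  0.1063  0.0305]
0.136 [0.5441 0.0305 0.1357] [0.1192 0.1211 0.8645] [-0.0835  0.0617 -0.0208]
0.132 [0.5441 0.0305 0.1317] [0.5529 0.0967 0.1272] [-0.0648 -0.008  -0.0083]
0.128 [0.5442 0.0305 0.1277] [0.747  1.0587 0.1308] [-0.1097  0.0951  0.0158]
0.124 [0.5442 0.0305 0.1237] [-0.437   1.0995  0.6501] [-0.0843  0.0539 -0.0044]
0.120 [0.5441 0.0305 0.1197] [ 0.6427  0.1339 -0.2381] [-0.0582  0.1008  0.0122]
0.116 [0.5442 0.0305 0.1157] [ 0.2031  0.2743 -0.6386] [-0.1016  0.0752  0.0192]
0.112 [0.5442 0.0305 0.1117] [1.5828 0.2804 0.385 ] [-0.0804  0.0533  0.0147]
0.108 [0.5452 0.0305 0.1089] [-1.4214  1.4534  7.8782] [-0.1768  0.2767  0.0118]
stop
 t15.97 [0.5453 0.0305 0.1089] F [-0.644  -0.5436  6.5203] M [-0.1092  0.3762 -0.0004] w0.0118 g35.0
```

The board is standing on the contacts with its bottom edge at 27 mm, and there was no side load on the way down. I'll release it and close the left lever by feel.

```bash
cat >> h.py <<'E'
Rp=np.load('plan.npz')['Rp']
def pose(side,phi,out=0,dz=0):   # side +1 left, -1 right
    b=.097+.09*np.sin(phi)+.017+out; p=SL+side*b*CY
    return [*p,.076+.09*np.cos(phi)-.015+dz]
def fout(side): 
    s=env.sense(); return s['wrist_force'][:2]@CY*side, s
def ang(side,s):  # lever angle implied by the actual TCP
    b=(s['ee_pos'][:2]-SL)@CY*side; return np.arcsin((b-.114)/.09)
def push(side,phi,stop,bias,lim=15,fine=.45,end=-.3):
    """step inward until a push of >=lim stays >=13 after a wait; returns angle"""
    log=[]; 
    while phi>end:
        phi-=.033 if phi>fine else .011
        env.movel(pose(side,phi),rate=.06); f,s=fout(side); f-=bias
        log.append((round(phi,3),round(float(ang(side,s)),3),round(float(f),1)))
        if f>lim:
            env.pause(.15); f,s=fout(side); f-=bias; log.append(('w',round(float(ang(side,s)),3),round(float(f),1)))
            if f>13: break
        if phi<stop: break
    print(*log); print('t',s['t']); return phi
E
cat > f.py <<'E'
from h import *
effector.release(); st('rel')
x=env.sense()['ee_pos']; env.movel([x[0],x[1],.26],rate=.25)
effector.grasp(20)
p=pose(1,1.0,.02); 
env.reach([p[0],p[1],.25],Rp)
p,d=snap('top'); np.savez('top4.npz',p=p,d=d); p,d=snap('side'); np.savez('side4.npz',p=p,d=d)
env.movel(pose(1,1.0,.02),Rp,rate=.15); env.pause(.2); b,_=fout(1); env.pause(.05); b=(b+fout(1)[0])/2; print('bias',b)
env.movel(pose(1,1.0,.006),rate=.06)
phi=push(1,1.0,.45,b); np.save('st.npy',[phi,b]); st()
E
python3 f.py
```

```text
rel t17.20 [0.5444 0.0305 0.108 ] F [ 0.0853 -0.8148  0.1304] M [-0.066   0.0937 -0.0386] w0.0920 g0.0
bias 0.3419990599744214
(0.967, 0.958, 0.3) (0.934, 0.935, -0.6) (0.901, 0.913, 1.7) (0.868, 0.886, 3.5) (0.835, 0.853, 5.1) (0.802, 0.821, 5.5) (0.769, 0.789, 4.9) (0.736, 0.759, 5.3) (0.703, 0.727, 6.6) (0.67, 0.696, 5.6) (0.637, 0.665, 6.3) (0.604, 0.635, 5.8) (0.571, 0.604, 6.7) (0.538, 0.572, 6.4) (0.505, 0.541, 7.2) (0.472, 0.51, 6.8) (0.439, 0.479, 8.5)
t 26.2583
 t26.26 [0.5556 0.1856 0.1438] F [-2.2105  8.9841  5.9688] M [ 1.8497  0.669  -0.0115] w0.0004 g4.2
```

```bash
cat > g.py <<'E'
from h import *
phi,b=np.load('st.npy')
phi=push(1,phi,-.3,b,lim=15); st(); np.save('st.npy',[phi,b])
E
python3 g.py
```

```text
(np.float64(0.428), 0.471, 8.3) (np.float64(0.417), 0.461, 8.1) (np.float64(0.406), 0.451, 9.0) (np.float64(0.395), 0.44, 8.5) (np.float64(0.384), 0.43, 8.4) (np.float64(0.373), 0.419, 9.1) (np.float64(0.362), 0.407, 9.0) (np.float64(0.351), 0.395, 8.7) (np.float64(0.34), 0.383, 8.7) (np.float64(0.329), 0.371, 8.5) (np.float64(0.318), 0.359, 7.6) (np.float64(0.307), 0.346, 8.6) (np.float64(0.296), 0.334, 7.9) (np.float64(0.285), 0.322, 7.8) (np.float64(0.274), 0.309, 8.1) (np.float64(0.263), 0.298, 7.4) (np.float64(0.252), 0.286, 7.6) (np.float64(0.241), 0.274, 7.9) (np.float64(0.23), 0.262, 7.6) (np.float64(0.219), 0.25, 7.2) (np.float64(0.208), 0.237, 6.7) (np.float64(0.197), 0.225, 7.2) (np.float64(0.186), 0.213, 7.9) (np.float64(0.175), 0.201, 5.7) (np.float64(0.164), 0.19, 7.5) (np.float64(0.153), 0.178, 6.9) (np.float64(0.142), 0.166, 5.7) (np.float64(0.131), 0.155, 6.2) (np.float64(0.12), 0.143, 6.8) (np.float64(0.109), 0.134, 6.4) (np.float64(0.098), 0.126, 7.7) (np.float64(0.087), 0.118, 6.8) (np.float64(0.076), 0.11, 8.8) (np.float64(0.065), 0.101, 7.9) (np.float64(0.054), 
[... 312 characters left out ...]
64(-0.056), -0.019, 7.9) (np.float64(-0.067), -0.032, 9.1) (np.float64(-0.078), -0.043, 8.2) (np.float64(-0.089), -0.053, 8.2) (np.float64(-0.1), -0.066, 8.5) (np.float64(-0.111), -0.079, 7.6) (np.float64(-0.122), -0.09, 7.4) (np.float64(-0.133), -0.101, 7.6) (np.float64(-0.144), -0.112, 7.1) (np.float64(-0.155), -0.119, 7.7) (np.float64(-0.166), -0.124, 9.1) (np.float64(-0.177), -0.129, 10.0) (np.float64(-0.188), -0.133, 11.7) (np.float64(-0.199), -0.137, 13.2) (np.float64(-0.21), -0.141, 14.0) (np.float64(-0.221), -0.144, 13.7) (np.float64(-0.232), -0.148, 15.3) ('w', -0.148, 15.6)
t 41.6583
 t41.66 [0.5535 0.1308 0.1518] F [-1.1316 16.0655 12.6934] M [ 3.5388  0.3442 -0.0251] w0.0009 g8.2
```

The left lever reached its stop near −0.13 rad, with force rising from 8 to 15 N. The nose touched the board at about +0.13 rad, and 0.26 rad × 30 mm is roughly 7 mm of travel, as expected. The steps took longer than planned, so I'll use larger ones on the right lever.

```bash
cat > k.py <<'E'
from h import *
def push2(side,phi,bias,lim=14.5,end=-.33):
    log=[]; f=0
    while phi>end:
        phi-=.07 if phi>.42 else (.03 if f<9.5 else .014)
        env.movel(pose(side,phi),rate=.15 if phi>.42 else .1); f,s=fout(side); f-=bias
        log.append((round(float(phi),3),round(float(ang(side,s)),3),round(float(f),1)))
        if f>lim:
            env.pause(.12); f,s=fout(side); f-=bias; log.append(('w',round(float(ang(side,s)),3),round(float(f),1)))
            if f>13: break
    print(*log); print('t',s['t']); return phi
if __name__=='__main__':
    phi,b=np.load('st.npy')
    env.movel(pose(1,phi,.02),rate=.2)
    env.movel(pose(1,phi,.02,.06),rate=.3)
    p=pose(-1,1.15,.015); env.reach([p[0],p[1],.21],Rp); print(env.sense()['t'])
    env.movel(p,rate=.25); env.pause(.1); b=fout(-1)[0]; print('bias',b)
    phi=push2(-1,1.15,b); np.save('st.npy',[phi,b]); st()
E
python3 k.py
```

```text
43.4917
bias 1.1255227003431438
(1.08, 1.06, -1.1) (1.01, 1.018, -0.5) (0.94, 0.951, 0.5) (0.87, 0.894, 3.5) (0.8, 0.831, 5.3) (0.73, 0.768, 4.5) (0.66, 0.705, 6.3) (0.59, 0.642, 7.7) (0.52, 0.576, 9.2) (0.45, 0.503, 9.2) (0.38, 0.424, 7.5) (0.35, 0.394, 8.2) (0.32, 0.362, 7.9) (0.29, 0.329, 7.1) (0.26, 0.295, 7.1) (0.23, 0.261, 7.0) (0.2, 0.229, 6.3) (0.17, 0.199, 6.0) (0.14, 0.173, 7.2) (0.11, 0.145, 7.6) (0.08, 0.115, 7.5) (0.05, 0.084, 7.0) (0.02, 0.054, 6.5) (-0.01, 0.024, 6.6) (-0.04, -0.011, 6.1) (-0.07, -0.042, 6.9) (-0.1, -0.069, 7.2) (-0.13, -0.102, 6.3) (-0.16, -0.124, 8.3) (-0.19, -0.136, 10.0) (-0.204, -0.138, 12.8) (-0.218, -0.142, 14.5) ('w', -0.142, 14.9)
t 52.3333
 t52.33 [ 0.5388 -0.0706  0.1512] F [ -2.226  -15.8867  11.7437] M [-3.4932  0.7192  0.0108] w0.0005 g7.9
```

```bash
cat > l.py <<'E'
from k import *
phi,b=np.load('st.npy')
env.movel(pose(-1,phi,.02),rate=.2)
env.movel(pose(-1,phi,.02,.06),rate=.3)
p=pose(1,-.05,.02); env.reach([p[0],p[1],.24],Rp)
for c in('top','side'):
    P_,d=snap(c,c+'5.png'); np.savez(c+'5.npz',p=P_,d=d); P=cloud(c,d); q=P[...,:2]-SL; a=q@CX;bb=q@CY
    k=(d>0)&(abs(a)<.01)&(abs(bb)<.018)&(P[...,2]>.11)&(P[...,2]<.15); z=P[...,2][k]
    if k.sum()>20: print(c,k.sum(),'tab top z',np.percentile(z,[50,75,90]))
    for s in(1,-1):
        k=(d>0)&(abs(a)<.012)&(bb*s>.06)&(bb*s<.12)&(P[...,2]>.145)&(P[...,2]<.19)
        if k.sum()>5: print(c,'bar',s,k.sum(),np.median(bb[k]*s),P[...,2][k].max())
env.movel(p,rate=.25); env.pause(.1); b=fout(1)[0]
phi=push2(1,-.06,b); np.save('st.npy',[phi,b]); st()
E
python3 l.py
```

```text
top 131 tab top z [0.1315 0.133  0.1343]
top bar 1 99 0.08416864843651849 0.17513028469017178
top bar -1 95 0.08664206392988952 0.1758114551164648
side 50 tab top z [0.1314 0.1325 0.1332]
side bar 1 65 0.0820139704042753 0.1730446726219268
side bar -1 82 0.0902078175191315 0.17299920160476212
(-0.09, -0.098, 0.0) (-0.12, -0.12, 0.7) (-0.15, -0.129, 5.7) (-0.18, -0.139, 9.0) (-0.21, -0.148, 13.3) (-0.224, -0.15, 14.0) (-0.238, -0.153, 16.3) ('w', -0.153, 16.5)
t 56.6083
 t56.61 [0.5518 0.1305 0.15  ] F [-1.5457 16.5696  8.0406] M [3.498  0.3934 0.0098] w0.0002 g7.9
```

```bash
cat > m.py <<'E'
from k import *
phi,b=np.load('st.npy')
env.movel(pose(1,phi,.02),rate=.2)
env.movel(pose(1,phi,.02,.06),rate=.3)
p=pose(-1,-.05,.02); env.reach([p[0],p[1],.24],Rp)
env.movel(p,rate=.25); env.pause(.1); b=fout(-1)[0]
phi=push2(-1,-.06,b)
env.movel(pose(-1,phi,.02),rate=.2)
env.movel(pose(-1,phi,.03,.08),rate=.25)
for c in('top','side'):
    P_,d=snap(c); P=cloud(c,d); q=P[...,:2]-SL; a=q@CX;bb=q@CY
    k=(d>0)&(abs(a)<.01)&(abs(bb)<.018)&(P[...,2]>.11)&(P[...,2]<.15); z=P[...,2][k]
    if k.sum()>20: print(c,k.sum(),'tab top z',np.percentile(z,[50,75,90]))
    if c=='side': cv2.imwrite('pics/s6.png',cv2.resize(P_[110:270,190:330],None,fx=3.5,fy=3.5)[:,:,::-1])
st()
E
python3 m.py
```

```text
(-0.09, -0.096, -0.1) (-0.12, -0.118, -0.1) (-0.15, -0.124, 4.0) (-0.18, -0.13, 8.7) (-0.21, -0.139, 12.7) (-0.224, -0.141, 13.4) (-0.238, -0.144, 16.4) ('w', -0.144, 17.6)
t 60.7833
top 21 tab top z [0.1317 0.1331 0.1351]
side 37 tab top z [0.1303 0.132  0.133 ]
 t61.61 [ 0.5348 -0.0906  0.2274] F [ 0.4774  0.8184 -0.4696] M [-0.0374  0.101   0.0435] w0.0005 g0.0
```

View pics/s6.png

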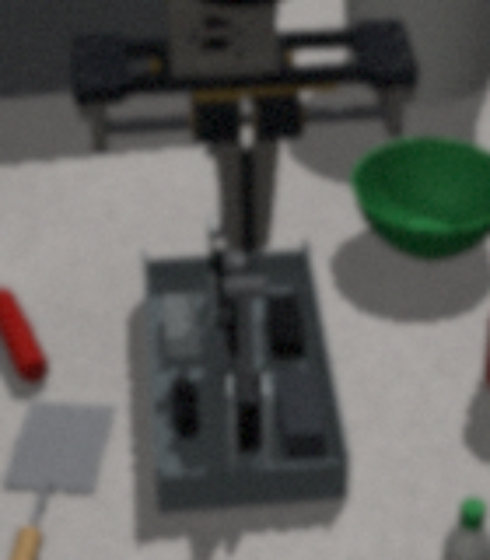

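The side view shows the right lever upright, with its bar at about (245,285), and the gripper clear. Fresh pushes moved neither lever farther, and the tab top is at about 132 mm, which is the seated height. I'm handing in.

```bash
python3 -c "
from h import *
print(workorder.finish_job())"
```

```text
the job is handed in; nothing more can be done
None
```

I handed the job in at about 62 s: the board reads as fully seated (tab top about 132 mm), both levers are closed near −0.12 rad, and fresh pushes peaking at 16.5 N (left) and 17.6 N (right) moved neither; no verdict came back.

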